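Pass a tin into the dry chest through its two-door lock

ROBOT

A 6-joint arm with a two-finger parallel gripper is mounted at the origin on a cart in front of the work surface, level with it; the furniture and walls round the work are solid. World frame = base frame: x ahead of the robot, y to its left, z up, the work surface at z = 0. Lengths are in m, angles in rad, forces in N, time in s.
With the tool pointing down it reaches from about 0.225 to 0.875 m from the base axis. Payload 3.4 kg.
Tool frame: the origin (TCP) lies between the finger pads; the fingertips stand 8 mm ahead of it and the grasp point (between the pads) lies 11 mm behind it; z points along the fingers, y is the line along which they close (so a half turn about z gives the same grasp; the last joint's range is limited). The gripper opens to 85 mm and grips with 20 to 120 N. Pads are 22 mm wide; open, the fingers measure 114 mm over their backs; the gripper's body (76 mm by 85 mm) begins 54 mm behind the grasp point. The pads swing forward as they close: fully open they stand 13 mm farther back than shut.
Start: joints at [1.088, 0.276, 1.505, -0, 1.361, -0.121], TCP at [0.204, 0.538, 0.239] pointing down, gripper open.
Joint ranges: [-2.89, 2.89], [-0.75, 2.08], [0.22, 2.7], [-1.18, 4.32], [0.11, 2.71], [-2.7, 2.7]. Speed limits (rad/s): [2.57, 2.57, 3.14, 3.14, 3.14, 3.14].

INTERFACE

Orientations are given as a unit quaternion [w, x, y, z].
In Python, from rig import manip gives the robot as it stands.
- The arm moves only by the tool move_arm, never from a script. Its argument "deltas" is a list that holds one entry, the list of rows, each a list of 5 numbers: the shift along the tool's x, y, z normalised to -1 to 1, where 1 is 80 cm, then the turn about the tool's z normalised to -1 to 1, where 1 is 120 degrees, then the closure, from -1 (fully open) to 1 (shut). In form: [[[tx, ty, tz, twist, grip], ...]]. A call has 1 to 12 rows; each row is the pose to reach, as a shift and turn from the pose commanded when the call began, along the tool's axes at that moment; what a row does not reach only later rows make up. A row lasts 1/10 s, in which the tool goes at most 50 mm and 8.59 degrees, less where a joint would pass 70% of its speed; a pose out of reach is approached as far as the arm can. A call with a number of a shift or a turn outside -1 to 1 is refused whole. A call with a gripper value outside its range is refused whole. The fingers move at their own pace and stop on an object; "squeeze" is the grip in N (left out, the last holds). Time passes only in rows, so rows that repeat a pose let the fingers close. It gives the time, the measured TCP pose, the force, the opening and the grip force at its end, in the units of the state.
- manip.get_state(): the state, without advancing time (a new reading comes with each control period).
- manip.get_image(name): name is "scene" or "top"; returns the picture (480x640x3 uint8, red, green, blue); there is no depth.
- manip.camera_params(name): a dict with "fx", "fy", "cx", "cy" (pixels), "R" (3x3) and "t" (3): a world point X has camera coordinates R X + t. Camera axes: x right, y down, z forward; pixel columns grow to the right and rows downward; lengths in m; the calibration is good to about 2 mm. A picture is of the moment at which its call begins. camera_params takes no time and is no camera call.
- manip.sign_off(): hands the job in; it is judged then, once.
The state is a dict: "clock": time; "qpos": joint angles; "qd": joint speeds; "effort": joint torques, N m; "position": TCP position; "ee_rot": TCP orientation; "contact_force": force on the tool from outside, world axes, zero at the start; "moment": the same for the moment, N m; "width": finger opening in m; "gripper_force": force on a finger pad.
Only numpy, scipy, OpenCV 4.12 (cv2) and the standard library are available. Lean on these libraries where they do the work, as an engineer would, in place of code of your own. Each camera call takes 0.05 s, during which the arm holds its last target. There are 200 camera calls.

TASK

Pass the red-lidded tin into the dry chest through its transfer lock, never with both doors open: set the tin down gently in the lock, press the blue outer lid shut until its catch snaps, only then pull the inner gate right up, and push the tin through with the rod. Finish with the rod drawn fully back, the gate fully down and the lid still shut, and leave the blue and white tins in their carrier. The carrier lets you take the tin only by its sides and the narrow lock only by its ends, so set it down on the bench in between and take it the other way.

Things in the scene. Friction and masses are not known exactly. Their poses are not given: they have to be found in the camera images.
- lock: Dry chest with its transfer lock, one fixed aluminium unit. Origin on the bench under the middle of the inner gate; z up, at yaw 0 +x points away from the robot. The lock lies along its +y, the clear-topped chest (x -50 to 94 mm, y -128 to -8 mm, 61 mm high, screws and dial to 72 mm) on its -y side. Both share one flat floor 10 mm above the bench, through the gateway too.
- bay (a point): Where a tin's centre should be in the lock, its 46 mm side along the lock's y: lock frame x 0, y 55, z 27 mm. The bore is 40 mm wide in x (flaring to 49 mm over the top 8 mm), its floor at z 10 mm, the wall rims at z 54 mm, open on top with the lid open; free in y from 3 mm (gate) to 104 mm (rod head). Fingers fit before and behind the tin (y), not beside it (x).
- lid (a joint): Outer door: blue lid on the lock, angle in rad: 0 shut, grows as it opens upward and over to the far side, stop 2.5. It starts at 2.05 to 2.4, outer face to the far side. Stiff hinge: it stays at any angle; 2.5 N at its edge moves it; push it over from behind. At about 0.13 rad its edge meets a spring catch: 10 to 15 N more snaps it past, and then it stays shut.
- lid_hinge (a point): Middle of the lid's hinge axis, along the lock's y on the far rim (lock frame x 26.5, y 65.5, z 54 mm). It turns with the lid: its -x points from the hinge to the free edge, its z out of the lid's outer face. The plate is 112 mm along y, its outer face 6 to 8 mm above the axis when shut, and reaches 55 mm from the axis.
- lid_tab (a point): Middle of the lid's lift tab, 63 mm from the hinge axis; the tab is 32 mm wide along y, 4 mm thick and sticks out 20 mm beyond the lid's free edge (to 76 mm from the axis). The spring catch that takes the lid's edge sits on the near rim at lock frame y 98 mm, 22 mm wide, its roller up to 67 mm above the bench.
- gate (a joint): Inner door: steel gate between lock and chest, height in m: 0 fully down (shut), 0.046 fully up (end stop; a tin passes above 0.036). Friction holds it wherever it is left; about 5 N lifts it, 3 N pushes it down. It cannot come down while the rod stands under it.
- gate_grip (a point): Centre of the gate's red grip block, 24 mm along the lock's x, 14 mm along y, 20 mm high, centre 77 mm above the bench when the gate is down; below it a 5 mm thick stem; all round it is below 62 mm.
- ram (a joint): Push rod, travel in m: 0 drawn fully out, 0.120 pushed fully in (end stop), moving along the lock's -y. Its white head, 30 mm square, pushes the tin along the floor: at 0.120 its face stands 12 mm beyond the gate inside the chest. About 2 N of friction; it stays where it is left.
- ram_grip (a point): Grip point of the black upright handle at the rod's outer end, 64 mm above the bench: a post 24 mm along the lock's x, 14 mm along y (the direction of travel), from 22 to 80 mm above the bench; the 9 mm rod runs level at 32 mm (collar to 40 mm), so grip above that. Lock frame y 288 mm when drawn out, 168 mm when pushed in; the lock's gland ends at y 150 mm.
- carrier: Black carrier tray, fixed on the bench, 58 mm (x) x 176 mm (y) x 5 mm with three shallow pockets in a row along its y axis, lips 4 mm high (9 mm above the bench) and an upright cheek 30 mm high at either end. Origin under its middle on the bench. Tins stand in it end to end, gaps 5 to 7 mm. The bench from it to the rod's handle (about x 0.455, y 0.147 m) is free.
- tin_red_centre (a point): Centre of the red-lidded tin, the one to move: 34 mm (x) x 46 mm (y, along the row) x 34 mm high, about 110 g, flat sides. In the carrier its underside is 5 mm above the bench. Which pocket it stands in varies.
- tin_blue_centre (a point): Centre of the blue-lidded tin of the same size, to be left in the carrier.
- tin_white_centre (a point): Centre of the white-lidded tin of the same size, to be left in the carrier.

How it is judged:
On the way, in this order (a step that is already met when the one before it is completed fails the run):
1. the red tin has been set down on the bench and let go (contact force between tin_red and the fingers below 0.05 N and height (world z) of tin_red_centre between 0.014 and 0.0195 m and linear speed of tin_red below 0.03 m/s), for 0.1 s.
2. the red tin stands in the lock, let go, with the gate still down (x of tin_red_centre in the frame of lock between -0.008 and 0.008 m and y of tin_red_centre in the frame of lock between 0.024 and 0.09 m and z of tin_red_centre in the frame of lock between 0.02 and 0.032 m and contact force between tin_red and the fingers below 0.05 N and value of joint gate below 0.003 m and angle between tin_red_centre's own z axis and vertical below 0.12 rad), for 0.2 s.
3. the outer lid is shut on the tin, the gate still down (x of tin_red_centre in the frame of lock between -0.008 and 0.008 m and y of tin_red_centre in the frame of lock between 0.024 and 0.09 m and z of tin_red_centre in the frame of lock between 0.02 and 0.032 m and value of joint lid below 0.04 rad and value of joint gate below 0.003 m), for 0.2 s.
4. the gate is right up, the lid still shut (value of joint lid below 0.04 rad and value of joint gate above 0.036 m), for 0.1 s.
5. the rod has pushed the tin through into the chest (x of tin_red_centre in the frame of lock between -0.03 and 0.03 m and y of tin_red_centre in the frame of lock between -0.11 and -0.027 m and z of tin_red_centre in the frame of lock between 0.02 and 0.032 m and value of joint ram above 0.105 m), for 0.1 s.
6. the rod is drawn back out of the gateway, the tin left in the chest (x of tin_red_centre in the frame of lock between -0.03 and 0.03 m and y of tin_red_centre in the frame of lock between -0.11 and -0.027 m and z of tin_red_centre in the frame of lock between 0.02 and 0.032 m and value of joint ram below 0.012 m), for 0.1 s.
At the end, for the whole second after the job is handed in: The red tin stands upright (within 0.12 rad) at rest on the chest floor, wholly past the gate and within 30 mm of the lock's centre line; lid shut within 0.04 rad, gate down within 3 mm, rod drawn out within 12 mm (all of step 6 and value of joint lid below 0.04 rad and value of joint gate below 0.003 m and angle between tin_red_centre's own z axis and vertical below 0.12 rad and linear speed of tin_red below 0.02 m/s); the robot touches nothing.
It fails at once if both doors of the lock open at once (lid more than 0.08 rad, gate more than 5 mm up) (value of joint lid above 0.08 rad and value of joint gate above 0.005 m).
It fails at once if the red tin dropped into the lock (faster than 0.4 m/s inside it) (x of tin_red_centre in the frame of lock between -0.015 and 0.015 m and y of tin_red_centre in the frame of lock between 0.01 and 0.1 m and z of tin_red_centre in the frame of lock below 0.055 m and linear speed of tin_red above 0.4 m/s).
It fails at once if the blue or white tin moved by more than 12 mm (distance of any of tin_blue_centre, tin_white_centre from where it was at the start of the episode above 0.012 m).
It also fails if it takes over 72 s, if anything falls off the work surface, if the arm or the gripper's body presses on something with over 40 N, if the wrist force passes 120 N, or if a joint passes its speed limit or range.

## Working session

There is one attempt and no reset: what is moved stays moved. The work goes in short steps, Python scripts to look and compute and a tool call to move; the robot and the scene stay as the last step left them, time stands still between calls to the robot, and variables do not carry over. Pictures are saved under pics/ and viewed, at most 10 in all, crops included, and the job is handed in when it is done.

Besides the shell and the picture viewer there is one more tool, called after "Request:" as name([rows], argument=value, ...), one row to a line, values as JSON. move_arm: Moves the arm, as the interface text tells. Scaled input: -1 to 1 covers 80 cm each way for a shift and 120 degrees each way for a turn. Its arguments: {"type":"object","properties":{"deltas":{"type":"array","items":{"type":"array","items":{"type":"array","items":{"type":"number","minimum":-1,"maximum":1}}}},"squeeze":{"type":"number"}},"required":["deltas"]}

```bash
ls; mkdir -p pics
python3 - <<'E'
from rig import manip
import cv2,numpy as np
s=manip.get_state();print({k:np.round(v,4) for k,v in s.items()})
for n in("scene","top"):
    cv2.imwrite(f"pics/{n}0.png",manip.get_image(n)[:,:,::-1]);p=manip.camera_params(n)
    print(n,{k:np.round(v,4).tolist() for k,v in p.items()}, -np.array(p["R"]).T@p["t"])
E
```

```text
pics
{'clock': np.float64(0.0), 'qpos': array([ 1.088 ,  0.2766,  1.5061,  0.    ,  1.3607, -0.121 ]), 'qd': array([ 0.0007,  0.0014, -0.0001, -0.0006, -0.    ,  0.0006]), 'effort': array([-1.60000e-03, -4.16777e+01, -2.45801e+01, -2.00000e-04,
        1.09000e-02,  0.00000e+00]), 'position': array([0.2033, 0.5373, 0.2385]), 'ee_rot': array([-3.000e-04,  1.799e-01,  9.837e-01, -9.000e-04]), 'contact_force': array([ 0.2738, -0.3508, -0.2953]), 'moment': array([ 0.0114, -0.0285,  0.048 ]), 'gripper_force': np.float64(0.0), 'width': np.float64(0.0854)}
scene {'fx': 582.1471, 'fy': 582.1471, 'cx': 314.3454, 'cy': 238.7828, 'R': [[0.8618, -0.5072, 0.0007], [-0.2814, -0.4793, -0.8313], [0.422, 0.7162, -0.5558]], 't': [-0.3817, 0.2332, 0.9847]} [-0.02097961 -0.78714938  0.74135237]
top {'fx': 570.3488, 'fy': 570.3488, 'cx': 316.5163, 'cy': 247.1006, 'R': [[0.0785, -0.9969, 0.006], [-0.9722, -0.0778, -0.2208], [0.2206, 0.0115, -0.9753]], 't': [0.0429, 0.5112, 1.0639]} [0.25900581 0.07031989 1.1502391 ]
```

View pics/scene0.png

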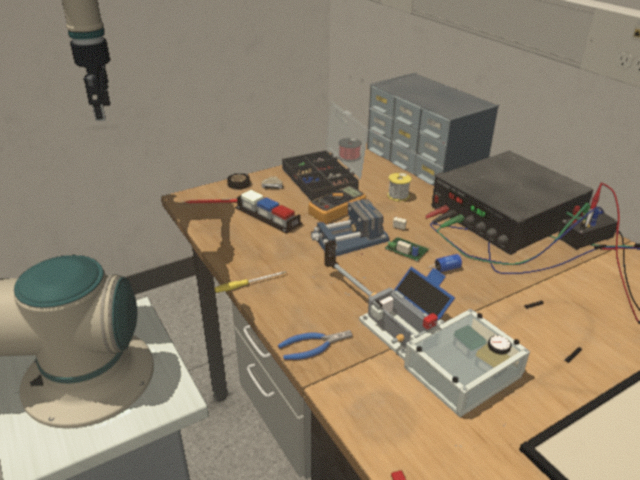

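View pics/top0.png

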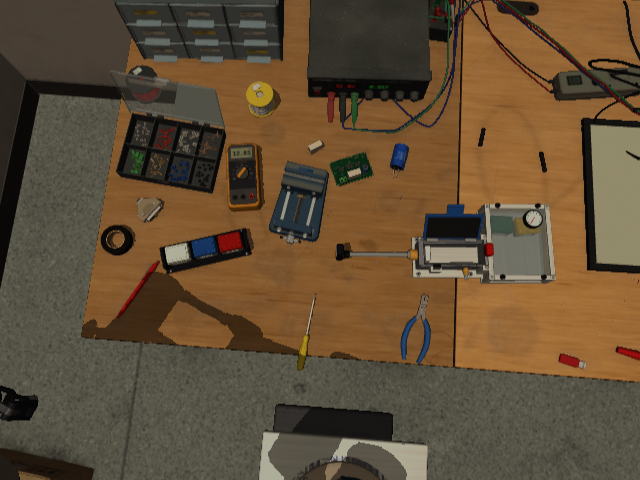

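The scene view shows the carrier at about (268,210) with the red tin at its right end (284,215), the rod handle at (330,250), the red gate grip at (430,321) and the open blue lid at (425,292). The top view shows the red tin at (230,241), the handle at (343,251), the gate grip at (489,250), and the lid at (452,225).

```bash
cat > h.py <<'E'
import numpy as np,cv2
from rig import manip
P={n:manip.camera_params(n) for n in("scene","top")}
for p in P.values(): p["R"]=np.array(p["R"]);p["t"]=np.array(p["t"])
def ray(n,uv):
    p=P[n];d=np.array([(uv[0]-p["cx"])/p["fx"],(uv[1]-p["cy"])/p["fy"],1.])
    return -p["R"].T@p["t"],p["R"].T@d
def plane(n,uv,z):
    o,d=ray(n,uv);return o+d*(z-o[2])/d[2]
def tri(us,ut):
    M=[np.c_[P[n]["R"],P[n]["t"]] for n in("scene","top")]
    f=[np.array([[(u[0]-P[n]["cx"])/P[n]["fx"]],[(u[1]-P[n]["cy"])/P[n]["fy"]]]) for n,u in(("scene",us),("top",ut))]
    X=cv2.triangulatePoints(M[0],M[1],f[0],f[1]);return (X[:3]/X[3]).ravel()
def proj(n,X):
    p=P[n];c=p["R"]@np.asarray(X,float)+p["t"];return np.array([p["fx"]*c[0]/c[2]+p["cx"],p["fy"]*c[1]/c[2]+p["cy"]])
def hsv(im): return cv2.cvtColor(im,cv2.COLOR_RGB2HSV)
def blob(im,box,kind):
    x0,y0,x1,y1=box;h=hsv(im[y0:y1,x0:x1]);H,S,V=cv2.split(h)
    m={"red":((H<8)|(H>172))&(S>150)&(V>60),"blue":(H>100)&(H<125)&(S>120)&(V>60),"white":(S<50)&(V>170),"black":(V<50)}[kind].astype(np.uint8)
    n,l,st,c=cv2.connectedComponentsWithStats(m);i=1+np.argmax(st[1:,4])
    return c[i]+[x0,y0],st[i,4],(l==i),(st[i,:4]+[x0,y0,0,0])
E
python3 - <<'E'
from h import *
s=manip.get_image("scene");t=manip.get_image("top")
np.savez("im0.npz",s=s,t=t)
for k,bs,bt in(("red",(255,195,310,235),(205,220,255,265)),("blue",(245,190,300,230),(180,230,225,265)),("white",(230,185,275,220),(155,235,195,275)),("red",(415,308,445,335),(480,238,500,262)),("black",(320,235,342,270),(332,240,352,264))):
    a=blob(s,bs,k);b=blob(t,bt,k);print(k,a[0].round(1),a[1],a[3],b[0].round(1),b[1],b[3],tri(a[0],b[0]).round(4))
def crop(im,x,y,w,h,f): return cv2.resize(im[y:y+h,x:x+w],None,fx=f,fy=f,interpolation=cv2.INTER_CUBIC)
A=np.vstack([crop(t,325,200,240,85,800/240),crop(t,155,215,200,75,4)]);print(A.shape)
cv2.imwrite("pics/ct.png",A[:600,:,::-1])
cv2.imwrite("pics/cs.png",np.vstack([crop(s,310,230,230,180,800/230)])[:600,:,::-1])
E
```

```text
red [282.7 211.5] 175 [273 205  21  14] [229.3 241.4] 386 [217 231  26  22] [0.5088 0.2587 0.0361]
blue [267.6 203.1] 83 [259 199  18   9] [203.1 246.4] 354 [192 237  24  20] [0.4944 0.3093 0.0375]
white [251.2 195.8] 146 [242 191  20  11] [175.3 252.7] 250 [165 244  22  18] [0.4771 0.3633 0.0363]
red [429.5 319.6] 113 [424 313  13  15] [489.2 249. ] 88 [486 243   8  13] [ 0.5227 -0.2479  0.0826]
black [326.5 252.5] 2 [326 252   2   2] [341.8 252.2] 158 [336 244  14  16] [0.4959 0.0345 0.0602]
(583, 800, 3)
```

View pics/ct.png

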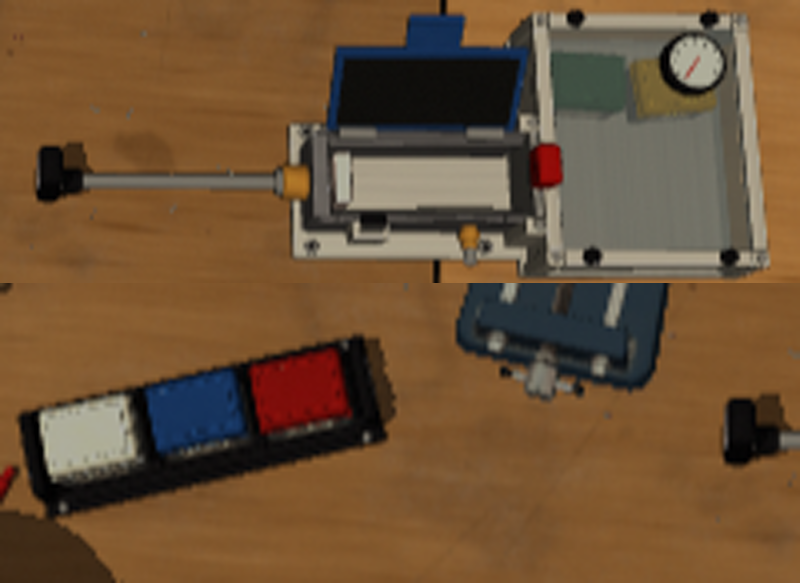

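View pics/cs.png

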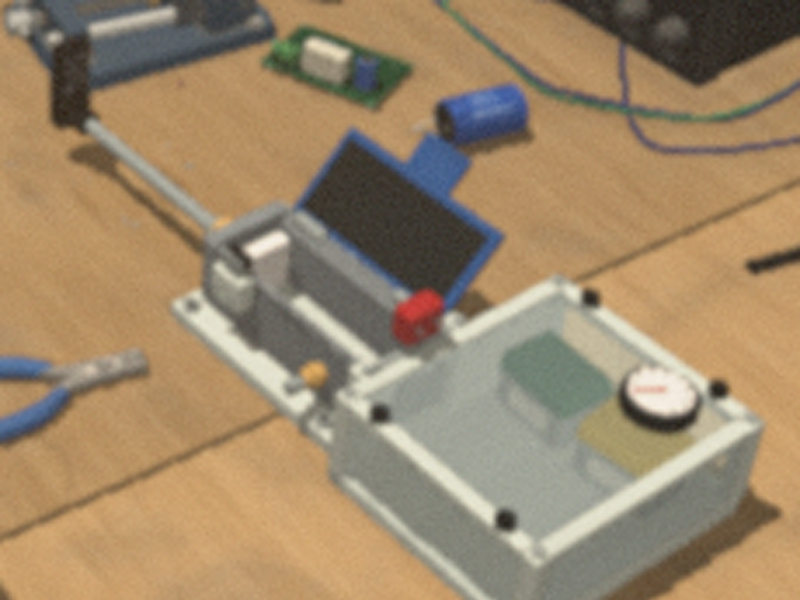

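The crops show the lock axis nearly horizontal in the top view: handle top at about (339,252), gate grip (489,249), catch (436,268), lid tab (456,210), and chest corners at crop (535,15), (748,15) and (768,265). Red sits at the right end of the carrier. The next script fits the poses.

Run:
```python
from h import *
d=np.load("im0.npz");s,t=d["s"],d["t"]
ct=lambda x,y:(325+(x+.5)*.3-.5,200+(y+.5)*.3-.5)
cs=lambda x,y:(310+(x+.5)*.2875-.5,230+(y+.5)*.2875-.5)
for n,a,b in(("tab",(440,165),(436,33)),("lidcorner L",(352,130),(335,47)),("lidcorner R",(502,237),(527,47)),("chest far R",(762,425),(748,14)),("chest nearR",(538,560),(767,262)),("screw NR",(506,520),(729,256)),("screw NL",(380,413),(592,256)),("screw FL",(590,298),(575,18)),("screw FR",(718,388),(710,18)),("handle top",(70,40),(49,170)),("grip ctr top",(417,302),(545,160)),("ramhead top",(268,240),(342,178))):
    X=tri(cs(*a),ct(*b));print(n,X.round(4),"reproj",(proj("top",X)-ct(*b)).round(1))
for nm,box in(("red",(205,220,255,265)),("blue",(180,230,225,265)),("white",(155,235,195,275))):
    c,A,m,bb=blob(t,box,nm);ys,xs=np.nonzero(m)
    Q=np.array([plane("top",(x+box[0],y+box[1]),.039)[:2] for x,y in zip(xs,ys)])
    r=cv2.minAreaRect((Q*1000).astype(np.float32));print(nm,np.round(r[0],1),np.round(r[1],1),round(r[2],1),"cent",(Q.mean(0)*1e3).round(1))
# screws direction etc
sc=[plane("top",ct(*p),.070)[:2] for p in((575,18),(710,18),(592,256),(729,256))]
print(np.round(sc,4),[np.degrees(np.arctan2(*( (sc[i]-sc[j])*[-1,1]))).round(2) for i,j in((0,1),(2,3))], np.degrees(np.arctan2(*(sc[0]-sc[2])[::-1])).round(2))
g=plane("top",blob(t,(480,238,500,262),"red")[0],.087);hd=plane("top",ct(49,168),.080)
print(g.round(4),hd.round(4),np.linalg.norm(g-hd),np.degrees(np.arctan2(-(hd-g)[0],(hd-g)[1])))
```

```text
tab [ 0.5926 -0.178   0.0989] reproj [ 0.2 -0.4]
lidcorner L [ 0.5816 -0.1215  0.0898] reproj [ 0. -0.]
lidcorner R [ 0.5897 -0.2321  0.0909] reproj [-0.1  0.2]
chest far R [ 0.6303 -0.3727  0.0604] reproj [-0.2  0.3]
chest nearR [ 0.4806 -0.382   0.0619] reproj [ 0.1 -0.2]
screw NR [ 0.4821 -0.3591  0.0645] reproj [ 0.2 -0.3]
screw NL [ 0.4756 -0.2793  0.0654] reproj [ 0.2 -0.3]
screw FL [ 0.619  -0.2684  0.0646] reproj [ 0.1 -0.2]
screw FR [ 0.6247 -0.3482  0.0661] reproj [ 0. -0.]
handle top [0.4989 0.0379 0.0834] reproj [ 0.5 -1. ]
grip ctr top [ 0.5246 -0.2449  0.0864] reproj [-0.   0.1]
ramhead top [ 0.5151 -0.1366  0.051 ] reproj [ 0.6 -1. ]
red [507.9 257.9] [36.5 45.7] 16.3 cent [508.  258.2]
blue [493.8 309. ] [33.  43.9] 18.0 cent [493.6 309.1]
white [476.9 361.3] [29.  41.8] 17.0 cent [476.4 362.6]
[[ 0.6169 -0.2665]
 [ 0.6233 -0.3466]
 [ 0.4741 -0.2776]
 [ 0.4804 -0.3566]] [np.float64(4.6), np.float64(4.56)] 4.42
[ 0.522  -0.2468  0.087 ] [0.4987 0.0388 0.08  ] 0.2865922837096376 4.664002274931409
```

```bash
cat > go.py <<'E'
import sys,numpy as np
from rig import manip
from scipy.spatial.transform import Rotation as Ro
O=np.array([.522,-.247]);YW=np.radians(4.6)
def L(x,y): return O+[x*np.cos(YW)-y*np.sin(YW),x*np.sin(YW)+y*np.cos(YW)]
# args: targets "x,y,z,angdeg" world mm, or "Lx,y,z,ang" lock frame mm
s=manip.get_state();q=s["ee_rot"];M=Ro.from_quat([q[1],q[2],q[3],q[0]]).as_matrix();p=np.array(s["position"])
a0=np.degrees(np.arctan2(M[1,1],M[0,1]))
print("t%.2f"%s["clock"],"p",p.round(4),"yang %.1f"%a0,"w %.4f"%s["width"],"F",np.round(s["contact_force"],1),"gf %.1f"%s["gripper_force"],"tilt",np.degrees(np.arccos(-M[2,2])).round(2))
l=p[:2]-O;print("lock xy mm",(np.array([l@[np.cos(YW),np.sin(YW)],l@[-np.sin(YW),np.cos(YW)]])*1e3).round(1))
prev=p;pa=a0
for a in sys.argv[1:]:
    x,y,z,g=map(float,a.lstrip("L").split(","));xy=L(x/1e3,y/1e3) if a[0]=="L" else np.array([x,y])/1e3
    if a[0]=="L": g+=np.degrees(YW)
    T=np.r_[xy,z/1e3];d=M.T@(T-p)/.8;tw=-(((g-a0)+180)%360-180)
    print(a,"->",d.round(4),"tw",round(tw/120,4),"rows",round(max(np.linalg.norm(T-prev)/.05,abs(g-pa)/8.59),1));prev=T;pa=g
E
python3 go.py 508,258,130,16.9 508,258,21,16.9
```

```text
t0.20 p [0.2034 0.5375 0.2387] yang 69.3 w 0.0855 F [ 0.8 -0.1  0.5] gf 0.0 tilt 0.07
lock xy mm [-254.6  807.5]
508,258,130,16.9 -> [-0.4798 -0.1918  0.1361] tw 0.4364 rows 8.5
508,258,21,16.9 -> [-0.4798 -0.1917  0.2723] tw 0.4364 rows 2.2
```

Request:
move_arm([
  [[-0.48, -0.192, 0.136, 0.436, -0.4], [-0.48, -0.192, 0.136, 0.436, -0.4], [-0.48, -0.192, 0.136, 0.436, -0.4], [-0.48, -0.192, 0.136, 0.436, -0.4], [-0.48, -0.192, 0.136, 0.436, -0.4], [-0.48, -0.192, 0.136, 0.436, -0.4], [-0.48, -0.192, 0.136, 0.436, -0.4], [-0.48, -0.192, 0.136, 0.436, -0.4], [-0.48, -0.192, 0.136, 0.436, -0.4], [-0.48, -0.192, 0.136, 0.436, -0.4], [-0.48, -0.192, 0.136, 0.436, -0.4], [-0.48, -0.192, 0.136, 0.436, -0.4]],
], squeeze=30)

```text
clock: 1.4
position: [0.5076, 0.2589, 0.1307]
ee_rot: [-0.0, 0.595, 0.804, 0.0]
contact_force: [0.2, -0.2, -0.1]
width: 0.0598
gripper_force: 0.0
```

```bash
python3 go.py 508,258,21,16.9
```

```text
t1.40 p [0.5076 0.2589 0.1307] yang 17.0 w 0.0598 F [ 0.2 -0.2 -0.1] gf 0.0 tilt 0.04
lock xy mm [ 26.2 505.4]
508,258,21,16.9 -> [-0.0013  0.0002  0.1371] tw 0.0007 rows 2.2
```

Request:
move_arm([
  [[-0.001, 0, 0.06, 0, -0.4], [-0.001, 0, 0.11, 0, -0.4], [-0.001, 0, 0.137, 0, -0.4], [-0.001, 0, 0.137, 0, -0.4], [-0.001, 0, 0.137, 0, -0.4], [-0.001, 0, 0.137, 0, 0.6], [-0.001, 0, 0.137, 0, 0.6], [-0.001, 0, 0.137, 0, 0.6], [-0.001, 0, 0.137, 0, 0.6], [-0.001, 0, 0.137, 0, 0.6]],
], squeeze=35)

```text
clock: 2.4
position: [0.5099, 0.2583, 0.023]
ee_rot: [0.001, 0.595, 0.804, 0.002]
contact_force: [-0.8, 1.8, 6.7]
width: 0.033
gripper_force: 36.3
```

```bash
python3 go.py 508,258,80,16.9 450,150,80,16.9
```

```text
t2.40 p [0.5099 0.2583 0.023 ] yang 16.9 w 0.0330 F [-0.8  1.8  6.7] gf 36.3 tilt 0.24
lock xy mm [ 28.5 504.7]
508,258,80,16.9 -> [ 0.0004 -0.0021 -0.0713] tw 0.0003 rows 1.1
450,150,80,16.9 -> [-0.1076 -0.1108 -0.0718] tw 0.0003 rows 2.5
```

```bash
python3 go.py 455,147,80,16.9 455,147,20,16.9
```

```text
t2.40 p [0.5099 0.2583 0.023 ] yang 16.9 w 0.0330 F [-0.8  1.8  6.7] gf 36.3 tilt 0.24
lock xy mm [ 28.5 504.7]
455,147,80,16.9 -> [-0.1131 -0.1059 -0.0718] tw 0.0003 rows 2.7
455,147,20,16.9 -> [-0.1131 -0.1062  0.0032] tw 0.0003 rows 1.2
```

Request:
move_arm([
  [[0, 0, -0.03, 0, 0.6], [0, 0, -0.071, 0, 0.6], [-0.056, -0.053, -0.071, 0, 0.6], [-0.113, -0.106, -0.071, 0, 0.6], [-0.113, -0.106, -0.071, 0, 0.6], [-0.113, -0.106, -0.071, 0, 0.6], [-0.113, -0.106, -0.04, 0, 0.6], [-0.113, -0.106, -0.015, 0, 0.6], [-0.113, -0.106, -0.005, 0, 0.6], [-0.113, -0.106, -0.001, 0, 0.6], [-0.113, -0.106, 0.001, 0, 0.6], [-0.113, -0.106, 0.001, 0, 0.6]],
])

```text
clock: 3.6
position: [0.4545, 0.1466, 0.0205]
ee_rot: [0.0, 0.595, 0.804, 0.0]
contact_force: [-0.2, -0.5, -0.2]
width: 0.0332
gripper_force: 37.7
```

```bash
python3 go.py 455,147,19,16.9
```

```text
t3.60 p [0.4545 0.1466 0.0205] yang 17.0 w 0.0332 F [-0.2 -0.5 -0.2] gf 37.7 tilt 0.07
lock xy mm [-35.7 397.8]
455,147,19,16.9 -> [0.0003 0.0008 0.0019] tw 0.0006 rows 0.0
```

Request:
move_arm([
  [[0, 0, 0.001, 0, 0.6], [0, 0, 0.002, 0, 0.6], [0, 0, 0.003, 0, 0.6], [0, 0, 0.003, 0, 0.6]],
])

```text
clock: 4.0
position: [0.4541, 0.1463, 0.018]
ee_rot: [0.0, 0.595, 0.804, 0.0]
contact_force: [-0.5, 0.4, -0.4]
width: 0.0333
gripper_force: 37.8
```

Request:
move_arm([
  [[0, 0, 0.001, 0, 0.6], [0, 0, 0.002, 0, 0.6], [0, 0, 0.002, 0, 0.6]],
])

```text
clock: 4.3
position: [0.4541, 0.1464, 0.0179]
ee_rot: [0.0, 0.595, 0.804, 0.0]
contact_force: [-4.1, -1.0, 17.0]
width: 0.0334
gripper_force: 39.9
```

Request:
move_arm([
  [[0, 0, -0.0015, 0, 0.6], [0, 0, -0.0015, 0, -0.5], [0, 0, -0.0015, 0, -0.5], [0, 0, -0.0015, 0, -0.5], [0, 0, -0.0015, 0, -0.5], [0, 0, -0.0015, 0, -0.5], [0, 0, -0.05, 0, -0.5], [0, 0, -0.08, 0.07, -0.5], [0, 0, -0.08, 0.14, -0.5], [0, 0, -0.08, 0.21, -0.5], [0, 0, -0.08, 0.28, -0.5], [0, 0, -0.08, 0.35, -0.5]],
])

```text
clock: 5.5
position: [0.4537, 0.1463, 0.0801]
ee_rot: [-0.0, 0.845, 0.534, 0.0]
contact_force: [0.2, -0.5, -0.9]
width: 0.0642
gripper_force: 0.0
```

```bash
python3 - <<'E'
from h import *
t=manip.get_image("top");s=manip.get_image("scene")
u=proj("top",(.454,.146,.034)).astype(int);box=(u[0]-25,u[1]-25,u[0]+25,u[1]+25)
c,A,m,bb=blob(t,box,"red");ys,xs=np.nonzero(m)
Q=np.array([plane("top",(x+box[0],y+box[1]),.034)[:2] for x,y in zip(xs,ys)])
r=cv2.minAreaRect((Q*1000).astype(np.float32));print(np.round(r[0],1),np.round(r[1],1),round(r[2],1),"cent",(Q.mean(0)*1e3).round(1),A)
cv2.imwrite("pics/b1.png",cv2.resize(t[200:300,150:350],None,fx=4,fy=4)[:,:,::-1])
E
python3 go.py 454,146,80,-73.1 454,146,21,-73.1
```

```text
[447.5 133.2] [14.1 23.8] 4.6 cent [445.8 132.8] 49
t5.60 p [0.4537 0.1462 0.08  ] yang -25.0 w 0.0641 F [ 1.  -0.5  0.1] gf 0.0 tilt 0.01
lock xy mm [-36.6 397.5]
454,146,80,-73.1 -> [-0.0001  0.0005  0.    ] tw 0.4005 rows 5.6
454,146,21,-73.1 -> [-0.0001  0.0005  0.0738] tw 0.4005 rows 1.2
```

View pics/b1.png

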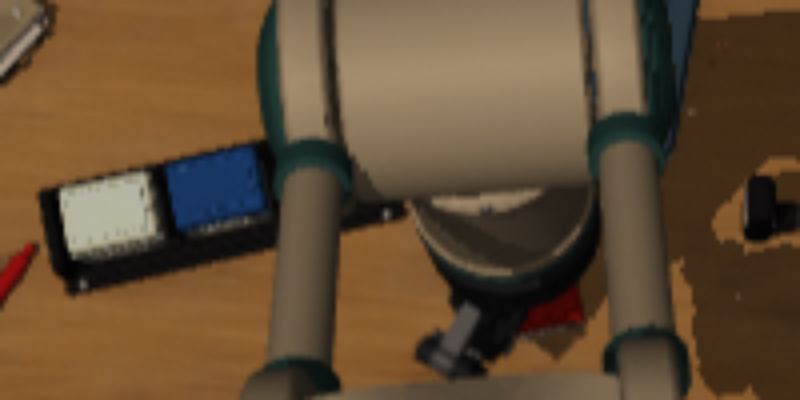

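The image shows the arm covering most of the tin, with its red lid visible at about (287,278). The blue and white tins are unmoved. The tin was centred by the first grip, so I take it by its ends.

Request:
move_arm([
  [[0, 0, 0, 0.07, -0.5], [0, 0, 0, 0.14, -0.5], [0, 0, 0, 0.21, -0.5], [0, 0, 0, 0.28, -0.5], [0, 0, 0, 0.35, -0.5], [0, 0, 0, 0.4, -0.5], [0, 0.0005, 0, 0.4, -0.5], [0, 0.0005, 0.04, 0.4, -0.5], [0, 0.0005, 0.074, 0.4, -0.5], [0, 0.0005, 0.074, 0.4, -0.5], [0, 0.0005, 0.074, 0.4, -0.5]],
])

```text
clock: 6.7
position: [0.454, 0.1461, 0.0209]
ee_rot: [-0.0, 0.989, 0.149, -0.001]
contact_force: [0.4, 0.2, -0.3]
width: 0.0644
gripper_force: 0.0
```

Request:
move_arm([
  [[0, 0, 0, 0, 0.6], [0, 0, 0, 0, 0.6], [0, 0, 0, 0, 0.6], [0, 0, 0, 0, 0.6], [0, 0, 0, 0, 0.6], [0, 0, -0.03, 0, 0.6], [0, 0, -0.08, 0, 0.6], [0, 0, -0.12, 0, 0.6], [0, 0, -0.12, 0, 0.6]],
], squeeze=35)

```text
clock: 7.6
position: [0.4574, 0.1467, 0.1213]
ee_rot: [-0.0, 0.989, 0.148, 0.005]
contact_force: [1.3, -0.1, -0.6]
width: 0.0453
gripper_force: 36.8
```

```bash
python3 go.py L0,55,117,-90 L0,55,70,-90 L0,55,31,-90
```

```text
t7.60 p [0.4574 0.1467 0.1213] yang -73.0 w 0.0453 F [ 1.3 -0.1 -0.6] gf 36.8 tilt 0.58
lock xy mm [-32.8 397.6]
L0,55,117,-90 -> [-0.0518  0.4271  0.0054] tw 0.1031 rows 6.9
L0,55,70,-90 -> [-0.0524  0.427   0.0642] tw 0.1031 rows 0.9
L0,55,31,-90 -> [-0.0529  0.427   0.1129] tw 0.1031 rows 0.8
```

Request:
move_arm([
  [[-0.008, 0.062, 0, 0.05, 0.6], [-0.016, 0.124, 0, 0.103, 0.6], [-0.024, 0.186, 0, 0.103, 0.6], [-0.032, 0.248, 0, 0.103, 0.6], [-0.04, 0.31, 0, 0.103, 0.6], [-0.048, 0.37, 0, 0.103, 0.6], [-0.056, 0.427, 0, 0.103, 0.6], [-0.056, 0.427, 0, 0.103, 0.6], [-0.056, 0.427, 0, 0.103, 0.6], [-0.056, 0.427, 0, 0.103, 0.6]],
])

```text
clock: 8.6
position: [0.5098, -0.1924, 0.116]
ee_rot: [-0.001, 0.999, 0.04, -0.001]
contact_force: [-0.1, 0.2, -0.9]
width: 0.0454
gripper_force: 36.9
```

```bash
python3 go.py L0,55,66,-90 L0,55,31,-90
python3 - <<'E'
from h import *
t=manip.get_image("top");s=manip.get_image("scene")
f=lambda i,x,y,w,h:cv2.resize(i[y:y+h,x:x+w],(w*4,h*4),interpolation=cv2.INTER_CUBIC)
cv2.imwrite("pics/b2.png",np.hstack([f(t,395,170,95,120),f(s,360,225,100,120)])[:,:,::-1])
E
```

```text
t8.60 p [ 0.5098 -0.1924  0.116 ] yang -85.4 w 0.0454 F [-0.1  0.2 -0.9] gf 36.9 tilt 0.16
lock xy mm [-7.8 55.4]
L0,55,66,-90 -> [0.0099 0.0006 0.0625] tw 0.0001 rows 1.0
L0,55,31,-90 -> [0.0099 0.0007 0.1062] tw 0.0001 rows 0.7
```

View pics/b2.png

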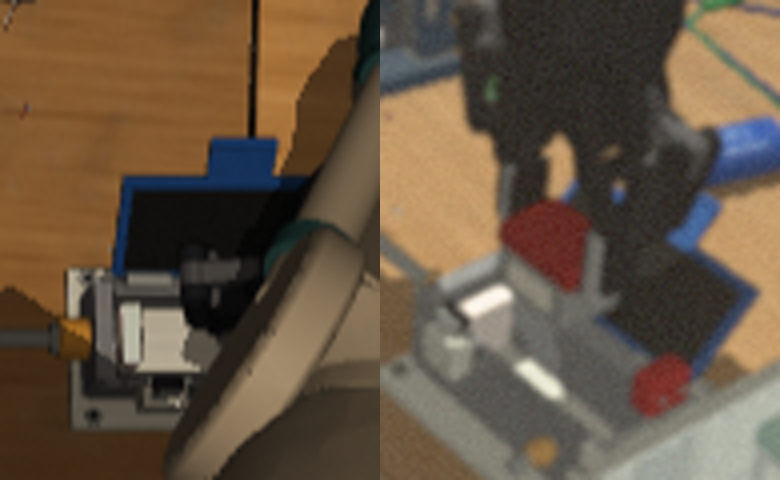

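The tin hangs upright over the bore, with its red lid at scene (495,285). TCP is 8 mm short in x; I correct that and lower slowly.

Request:
move_arm([
  [[0.01, 0.0005, 0, 0, 0.6], [0.01, 0.0005, 0, 0, 0.6], [0.01, 0.0005, 0.02, 0, 0.6], [0.01, 0.0005, 0.04, 0, 0.6], [0.01, 0.0005, 0.05, 0, 0.6], [0.01, 0.0005, 0.06, 0, 0.6], [0.01, 0.0005, 0.065, 0, 0.6], [0.01, 0.0005, 0.07, 0, 0.6], [0.01, 0.0005, 0.075, 0, 0.6], [0.01, 0.0005, 0.075, 0, 0.6]],
])

```text
clock: 9.7
position: [0.5187, -0.1934, 0.0566]
ee_rot: [-0.0, 0.999, 0.04, -0.0]
contact_force: [0.8, 0.4, -1.1]
width: 0.0452
gripper_force: 36.8
```

```bash
python3 go.py L0,55,34,-90 L0,55,31,-90
```

```text
t9.70 p [ 0.5187 -0.1934  0.0566] yang -85.4 w 0.0452 F [ 0.8  0.4 -1.1] gf 36.8 tilt 0.03
lock xy mm [ 1.  53.6]
L0,55,34,-90 -> [-0.0013 -0.0017  0.0282] tw -0.0001 rows 0.5
L0,55,31,-90 -> [-0.0013 -0.0017  0.032 ] tw -0.0001 rows 0.1
```

No contact and centred within 1 mm, so I continue down.

Request:
move_arm([
  [[-0.001, -0.001, 0.006, 0, 0.6], [-0.001, -0.001, 0.012, 0, 0.6], [-0.001, -0.001, 0.018, 0, 0.6], [-0.001, -0.001, 0.022, 0, 0.6], [-0.001, -0.001, 0.025, 0, 0.6], [-0.001, -0.001, 0.027, 0, 0.6], [-0.001, -0.001, 0.029, 0, 0.6], [-0.001, -0.001, 0.029, 0, 0.6]],
])

```text
clock: 10.5
position: [0.5196, -0.1939, 0.0465]
ee_rot: [0.004, 0.999, 0.04, 0.004]
contact_force: [-23.2, 15.5, 82.1]
width: 0.0452
gripper_force: 59.8
```

Request:
move_arm([
  [[0, 0, 0.0012, 0, 0.6], [0, 0, 0.0025, 0, 0.6], [0, 0, 0.0025, 0, 0.6]],
])

```text
clock: 10.8
position: [0.5198, -0.194, 0.0463]
ee_rot: [0.004, 0.999, 0.04, 0.005]
contact_force: [-26.5, 18.8, 94.5]
width: 0.0453
gripper_force: 61.8
```

Unexpected contact at z 46 mm. I back off and look.

Request:
move_arm([
  [[0, 0, -0.01, 0, 0.6], [0, 0, -0.025, 0, 0.6], [0, 0, -0.03, 0, 0.6], [0, 0, -0.03, 0, 0.6], [0, 0, -0.03, 0, 0.6]],
])

```text
clock: 11.3
position: [0.5179, -0.1926, 0.0544]
ee_rot: [-0.001, 0.999, 0.04, -0.001]
contact_force: [0.2, 0.5, -1.3]
width: 0.0453
gripper_force: 38.0
```

```bash
python3 go.py L0,55,31,-90
python3 - <<'E'
from h import *
s=manip.get_image("scene");t=manip.get_image("top");np.savez("im1.npz",s=s,t=t)
c,A,m,bb=blob(s,(370,250,425,330),"red");print(c,A,bb)
f=lambda i,x,y,w,h,k:cv2.resize(i[y:y+h,x:x+w],None,fx=k,fy=k,interpolation=cv2.INTER_CUBIC)
cv2.imwrite("pics/b3.png",f(s,350,230,120,120,5)[:,:,::-1])
E
```

```text
t11.30 p [ 0.5179 -0.1926  0.0544] yang -85.4 w 0.0453 F [ 0.2  0.5 -1.3] gf 38.0 tilt 0.1
lock xy mm [ 0.2 54.5]
L0,55,31,-90 -> [-0.0003 -0.0005  0.0292] tw -0.0002 rows 0.5
[402.55645161 310.63306452] 248 [392 302  21  21]
```

View pics/b3.png

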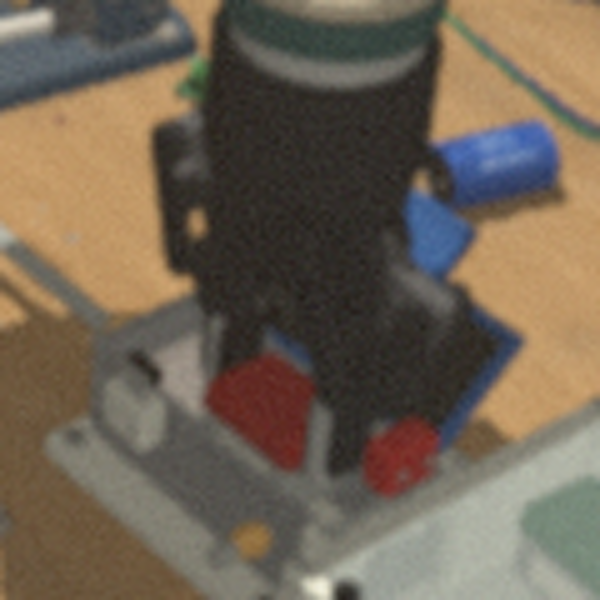

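Run:
```python
from h import *
from go import L,O,YW
ex=np.array([np.cos(YW),np.sin(YW),0]);ey=np.array([-np.sin(YW),np.cos(YW),0]);o3=np.r_[O,0]
def hit(u,x):
    o,d=ray("scene",u);k=(x-(o-o3)@ex)/(d@ex);X=o+k*d;return ((X-o3)@ey*1e3).round(1),(X[2]*1e3).round(1)
for c in((155,130),(157,250),(172,272),(200,272),(200,310),(465,300),(470,290),(440,400),(400,265),(330,470),(370,470)):
    u=(350+c[0]/5,230+c[1]/5);print(c,hit(u,-.012),hit(u,.0),hit(u,.012))
```

```text
t11.40 p [ 0.5178 -0.1926  0.0542] yang -85.4 w 0.0456 F [ 1.   0.3 -0.7] gf 37.9 tilt 0.12
lock xy mm [ 0.2 54.6]
(155, 130) (np.float64(116.8), np.float64(150.6)) (np.float64(129.6), np.float64(138.2)) (np.float64(142.5), np.float64(125.8))
(157, 250) (np.float64(110.9), np.float64(101.4)) (np.float64(123.6), np.float64(88.0)) (np.float64(136.3), np.float64(74.5))
(172, 272) (np.float64(102.2), np.float64(97.0)) (np.float64(114.8), np.float64(83.4)) (np.float64(127.3), np.float64(69.9))
(200, 272) (np.float64(88.2), np.float64(106.0)) (np.float64(100.4), np.float64(92.7)) (np.float64(112.6), np.float64(79.4))
(200, 310) (np.float64(86.4), np.float64(90.1)) (np.float64(98.6), np.float64(76.4)) (np.float64(110.8), np.float64(62.8))
(465, 300) (np.float64(-29.3), np.float64(170.8)) (np.float64(-19.5), np.float64(158.8)) (np.float64(-9.8), np.float64(146.8))
(470, 290) (np.float64(-30.6), np.float64(175.6)) (np.float64(-20.9), np.float64(163.7)) (np.float64(-11.1), np.float64(151.9))
(440, 400) (np.float64(-25.6), np.float64(127.3)) (np.float64(-15.8), np.float64(114.5)) (np.float64(-6.0), np.float64(101.6))
(400, 265) (np.float64(-1.4), np.float64(166.7)) (np.float64(9.0), np.float64(154.6)) (np.float64(19.3), np.float64(142.6))
(330, 470) (np.float64(16.7), np.float64(66.1)) (np.float64(27.4), np.float64(52.0)) (np.float64(38.1), np.float64(37.8))
(370, 470) (np.float64(-0.9), np.float64(79.1)) (np.float64(9.5), np.float64(65.2)) (np.float64(19.8), np.float64(51.3))
```

The image shows the gripper's knuckle above the red gate grip at about (434,318): at this height it is roughly 56 mm from the tool axis, so it lands on the block. I'll put the tin back on the bench, take it about 9 mm higher on its ends, and place it at lock y 64.

```bash
python3 go.py L0,55,125,-90 455,147,125,-85.4 455,147,30,-85.4
```

```text
t11.40 p [ 0.5178 -0.1926  0.0542] yang -85.4 w 0.0456 F [ 1.   0.3 -0.7] gf 37.9 tilt 0.12
lock xy mm [ 0.2 54.6]
L0,55,125,-90 -> [-0.0004 -0.0006 -0.0885] tw -0.0002 rows 1.4
455,147,125,-85.4 -> [-0.0445 -0.4295 -0.0878] tw -0.0002 rows 6.9
455,147,30,-85.4 -> [-0.0443 -0.4294  0.0309] tw -0.0002 rows 1.9
```

Request:
move_arm([
  [[0, 0, -0.045, 0, 0.6], [0, 0, -0.088, 0, 0.6], [0, 0, -0.088, 0, 0.6], [-0.006, -0.06, -0.088, 0, 0.6], [-0.012, -0.12, -0.088, 0, 0.6], [-0.018, -0.18, -0.088, 0, 0.6], [-0.025, -0.24, -0.088, 0, 0.6], [-0.031, -0.3, -0.088, 0, 0.6], [-0.037, -0.36, -0.088, 0, 0.6], [-0.044, -0.43, -0.088, 0, 0.6], [-0.044, -0.43, -0.088, 0, 0.6], [-0.044, -0.43, -0.06, 0, 0.6]],
])

```text
clock: 12.6
position: [0.4566, 0.1494, 0.1043]
ee_rot: [-0.0, 0.999, 0.042, 0.002]
contact_force: [0.1, -1.0, -0.7]
width: 0.0448
gripper_force: 38.5
```

```bash
python3 go.py 455,147,30,-85.4 455,147,23,-85.4
```

```text
t12.60 p [0.4566 0.1494 0.1043] yang -85.2 w 0.0448 F [ 0.1 -1.  -0.7] gf 38.5 tilt 0.24
lock xy mm [-33.4 400.4]
455,147,30,-85.4 -> [-0.0027  0.0028  0.0929] tw 0.0019 rows 1.5
455,147,23,-85.4 -> [-0.0027  0.0028  0.1017] tw 0.0019 rows 0.1
```

Request:
move_arm([
  [[0, 0, 0.05, 0, 0.6], [0, 0, 0.085, 0, 0.6], [0, 0, 0.093, 0, 0.6], [0, 0, 0.097, 0, 0.6], [0, 0, 0.099, 0, 0.6], [0, 0, 0.099, 0, 0.6]],
])

```text
clock: 13.2
position: [0.4565, 0.1473, 0.0253]
ee_rot: [-0.0, 0.999, 0.04, 0.001]
contact_force: [0.3, -0.6, -0.7]
width: 0.0452
gripper_force: 38.5
```

Request:
move_arm([
  [[0, 0, 0.001, 0, 0.6], [0, 0, 0.002, 0, 0.6], [0, 0, 0.002, 0, 0.6]],
])

```text
clock: 13.5
position: [0.4557, 0.1474, 0.0234]
ee_rot: [-0.0, 0.999, 0.04, 0.001]
contact_force: [0.5, 0.2, -0.5]
width: 0.0453
gripper_force: 38.5
```

Request:
move_arm([
  [[0, 0, 0.001, 0, 0.6], [0, 0, 0.002, 0, 0.6], [0, 0, 0.0025, 0, 0.6], [0, 0, 0.0025, 0, 0.6]],
])

```text
clock: 13.9
position: [0.4559, 0.1474, 0.0225]
ee_rot: [-0.0, 0.999, 0.04, 0.001]
contact_force: [-2.5, -0.1, 13.5]
width: 0.0449
gripper_force: 40.2
```

Request:
move_arm([
  [[0, 0, -0.001, 0, -0.4], [0, 0, -0.001, 0, -0.4], [0, 0, -0.001, 0, -0.4], [0, 0, -0.011, 0, -0.4], [0, 0, -0.011, 0, -0.4], [0, 0, -0.011, 0, 0.6], [0, 0, -0.011, 0, 0.6], [0, 0, -0.011, 0, 0.6], [0, 0, -0.011, 0, 0.6], [0, 0, -0.011, 0, 0.6]],
], squeeze=40)

```text
clock: 14.9
position: [0.4558, 0.1474, 0.0302]
ee_rot: [-0.0, 0.999, 0.04, 0.0]
contact_force: [-0.7, -0.0, 5.6]
width: 0.0446
gripper_force: 41.1
```

```bash
python3 go.py 455,147,130,-85.4 L0,64,130,-90
```

```text
t14.90 p [0.4558 0.1474 0.0302] yang -85.4 w 0.0446 F [-0.7 -0.   5.6] gf 41.1 tilt 0.05
lock xy mm [-34.4 398.5]
455,147,130,-85.4 -> [-0.0009  0.0004 -0.1247] tw -0.0001 rows 2.0
L0,64,130,-90 -> [ 0.0432  0.418  -0.1248] tw -0.0001 rows 6.7
```

Request:
move_arm([
  [[0, 0, -0.06, 0, 0.6], [0, 0, -0.122, 0, 0.6], [0.006, 0.06, -0.122, 0, 0.6], [0.012, 0.12, -0.122, 0, 0.6], [0.018, 0.18, -0.122, 0, 0.6], [0.025, 0.24, -0.122, 0, 0.6], [0.031, 0.3, -0.122, 0, 0.6], [0.037, 0.36, -0.122, 0, 0.6], [0.043, 0.418, -0.122, 0, 0.6], [0.043, 0.418, -0.122, 0, 0.6], [0.043, 0.418, -0.122, 0, 0.6], [0.043, 0.418, -0.122, 0, 0.6]],
])

```text
clock: 16.1
position: [0.5156, -0.1821, 0.1267]
ee_rot: [-0.001, 0.999, 0.04, -0.001]
contact_force: [-0.2, -0.2, -1.3]
width: 0.0447
gripper_force: 42.2
```

```bash
python3 go.py L0,64,80,-90 L0,64,60,-90 L0,64,40,-90
```

```text
t16.10 p [ 0.5156 -0.1821  0.1267] yang -85.4 w 0.0447 F [-0.2 -0.2 -1.3] gf 42.2 tilt 0.13
lock xy mm [-1.2 65.2]
L0,64,80,-90 -> [0.0016 0.0016 0.0583] tw 0.0 rows 0.9
L0,64,60,-90 -> [0.0016 0.0017 0.0833] tw 0.0 rows 0.4
L0,64,40,-90 -> [0.0017 0.0017 0.1083] tw 0.0 rows 0.4
```

Request:
move_arm([
  [[0.0015, 0.0015, 0.03, 0, 0.6], [0.0015, 0.0015, 0.05, 0, 0.6], [0.0015, 0.0015, 0.062, 0, 0.6], [0.0015, 0.0015, 0.07, 0, 0.6], [0.0015, 0.0015, 0.078, 0, 0.6], [0.0015, 0.0015, 0.083, 0, 0.6], [0.0015, 0.0015, 0.083, 0, 0.6]],
])

```text
clock: 16.8
position: [0.5177, -0.1841, 0.0607]
ee_rot: [-0.0, 0.999, 0.04, -0.0]
contact_force: [-0.7, 0.5, -0.1]
width: 0.0446
gripper_force: 42.1
```

```bash
python3 go.py L0,64,46,-90 L0,64,40,-90
```

```text
t16.80 p [ 0.5177 -0.1841  0.0607] yang -85.4 w 0.0446 F [-0.7  0.5 -0.1] gf 42.1 tilt 0.02
lock xy mm [ 0.7 63. ]
L0,64,46,-90 -> [-0.0009 -0.0012  0.0184] tw 0.0 rows 0.3
L0,64,40,-90 -> [-0.0009 -0.0012  0.0259] tw 0.0 rows 0.1
```

Request:
move_arm([
  [[-0.0005, -0.001, 0.005, 0, 0.6], [-0.0005, -0.001, 0.01, 0, 0.6], [-0.0005, -0.001, 0.014, 0, 0.6], [-0.0005, -0.001, 0.017, 0, 0.6], [-0.0005, -0.001, 0.017, 0, 0.6]],
])

```text
clock: 17.3
position: [0.517, -0.1835, 0.0469]
ee_rot: [-0.0, 0.999, 0.04, -0.0]
contact_force: [0.4, 0.1, -0.6]
width: 0.0449
gripper_force: 42.1
```

Request:
move_arm([
  [[0, 0, 0.0015, 0, 0.6], [0, 0, 0.003, 0, 0.6], [0, 0, 0.0045, 0, 0.6], [0, 0, 0.0045, 0, 0.6]],
])

```text
clock: 17.7
position: [0.5172, -0.1835, 0.0436]
ee_rot: [-0.0, 0.999, 0.04, -0.0]
contact_force: [0.2, -0.3, -0.3]
width: 0.0446
gripper_force: 42.1
```

Request:
move_arm([
  [[0, 0, 0.001, 0, 0.6], [0, 0, 0.002, 0, 0.6], [0, 0, 0.003, 0, 0.6], [0, 0, 0.003, 0, 0.6]],
])

```text
clock: 18.1
position: [0.5172, -0.1835, 0.0411]
ee_rot: [-0.0, 0.999, 0.04, -0.0]
contact_force: [0.4, -0.8, -1.4]
width: 0.0449
gripper_force: 42.1
```

Request:
move_arm([
  [[0, 0, 0.001, 0, 0.6], [0, 0, 0.002, 0, 0.6], [0, 0, 0.002, 0, 0.6]],
])

```text
clock: 18.4
position: [0.5174, -0.1836, 0.0402]
ee_rot: [0.0, 0.999, 0.04, 0.0]
contact_force: [-2.0, 0.7, 4.5]
width: 0.0448
gripper_force: 42.7
```

The floor is reached at exactly the expected height. I open only slightly and rise.

Request:
move_arm([
  [[0, 0, 0, 0, -0.16], [0, 0, 0, 0, -0.16], [0, 0, 0, 0, -0.16], [0, 0, 0, 0, -0.16]],
])

```text
clock: 18.8
position: [0.5174, -0.1834, 0.0396]
ee_rot: [-0.0, 0.999, 0.04, 0.0]
contact_force: [-0.3, 1.2, 1.1]
width: 0.0494
gripper_force: 0.0
```

Request:
move_arm([
  [[0, 0, -0.005, 0, -0.16], [0, 0, -0.015, 0, -0.16], [0, 0, -0.04, 0, -0.16], [0, 0, -0.09, 0, -0.16], [0, 0, -0.14, 0, -0.16], [0, 0, -0.14, 0, 1], [0, 0, -0.14, 0, 1]],
])

```text
clock: 19.5
position: [0.5179, -0.184, 0.1532]
ee_rot: [0.001, 0.999, 0.04, 0.001]
contact_force: [-0.5, 0.1, -0.8]
width: 0.0215
gripper_force: 0.0
```

```bash
python3 go.py L110,65,190,-90 L110,65,95,-90
python3 - <<'E'
from h import *
s=manip.get_image("scene")
f=lambda i,x,y,w,h,k:cv2.resize(i[y:y+h,x:x+w],None,fx=k,fy=k,interpolation=cv2.INTER_CUBIC)
cv2.imwrite("pics/b4.png",f(s,350,230,120,120,5)[:,:,::-1])
c,A,m,bb=blob(s,(415,300,450,340),"red");print("gate grip",c,A,bb)
E
```

```text
t19.50 p [ 0.5179 -0.184   0.1532] yang -85.4 w 0.0215 F [-0.5  0.1 -0.8] gf 0.0 tilt 0.19
lock xy mm [ 0.9 63.1]
L110,65,190,-90 -> [ 0.1364 -0.0023 -0.0456] tw -0.0001 rows 2.3
L110,65,95,-90 -> [ 0.1361 -0.0025  0.0732] tw -0.0001 rows 1.9
gate grip [429.9375     319.63392857] 112 [424 313  13  15]
```

View pics/b4.png

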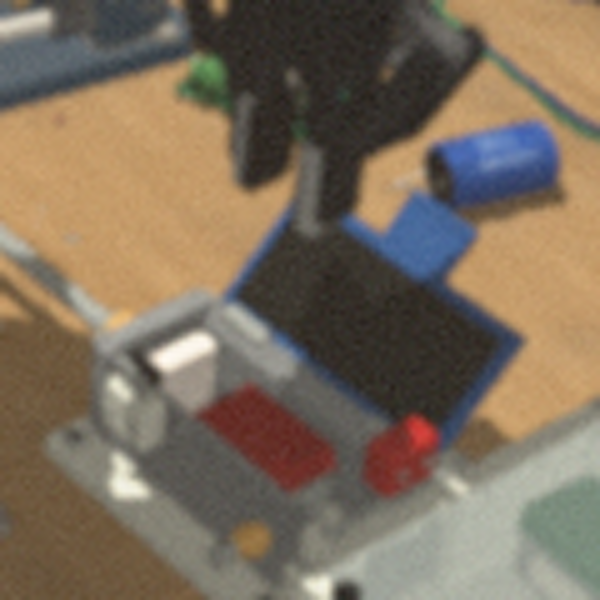

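The tin sits flat in the lock (red lid at scene (404,317)), the gate grip is unmoved, and the lid is clear behind. Next the fingers go behind the lid.

Request:
move_arm([
  [[0.06, 0, -0.01, 0, 1], [0.12, 0, -0.01, 0, 1], [0.145, 0, -0.01, 0, 1], [0.145, 0, 0.02, 0, 1], [0.145, 0, 0.073, 0, 1], [0.145, 0, 0.073, 0, 1], [0.145, 0, 0.073, 0, 1], [0.145, 0, 0.073, 0, 1]],
])

```text
clock: 20.35
position: [0.6337, -0.1747, 0.0945]
ee_rot: [0.0, 0.999, 0.04, 0.001]
contact_force: [0.3, 0.1, 0.0]
width: -0.0002
gripper_force: 0.0
```

```bash
python3 go.py L80,65,95,-90 L44,65,105,-90 L21,65,103,-90 L7,65,96,-90 L-2,65,86,-90
```

```text
t20.35 p [ 0.6337 -0.1747  0.0945] yang -85.4 w -0.0002 F [0.3 0.1 0. ] gf 0.0 tilt 0.11
lock xy mm [117.1  63.1]
L80,65,95,-90 -> [-0.0464 -0.0024 -0.0007] tw -0.0001 rows 0.7
L44,65,105,-90 -> [-0.0914 -0.0024 -0.0132] tw -0.0001 rows 0.7
L21,65,103,-90 -> [-0.1202 -0.0024 -0.0108] tw -0.0001 rows 0.5
L7,65,96,-90 -> [-0.1377 -0.0024 -0.0021] tw -0.0001 rows 0.3
L-2,65,86,-90 -> [-0.149  -0.0024  0.0104] tw -0.0001 rows 0.3
```

Request:
move_arm([
  [[-0.03, -0.002, 0, 0, 1], [-0.046, -0.002, 0, 0, 1], [-0.057, -0.002, -0.004, 0, 1], [-0.068, -0.002, -0.007, 0, 1], [-0.08, -0.002, -0.01, 0, 1], [-0.091, -0.002, -0.013, 0, 1], [-0.1, -0.002, -0.013, 0, 1], [-0.11, -0.002, -0.012, 0, 1], [-0.12, -0.002, -0.01, 0, 1], [-0.12, -0.002, -0.01, 0, 1]],
])

```text
clock: 21.35
position: [0.5347, -0.18, 0.1003]
ee_rot: [-0.001, 0.999, 0.04, -0.002]
contact_force: [-0.2, -0.3, -1.5]
width: 0.0002
gripper_force: 0.0
```

```bash
python3 go.py L7,65,96,-90 L-2,65,86,-90 L-6,65,77,-90
```

```text
t21.35 p [ 0.5347 -0.18    0.1003] yang -85.4 w 0.0002 F [-0.2 -0.3 -1.5] gf 0.0 tilt 0.24
lock xy mm [18.  65.8]
L7,65,96,-90 -> [-0.0137  0.001   0.0055] tw -0.0002 rows 0.2
L-2,65,86,-90 -> [-0.0249  0.001   0.018 ] tw -0.0002 rows 0.3
L-6,65,77,-90 -> [-0.0299  0.0011  0.0293] tw -0.0002 rows 0.2
```

```bash
cat > lid.py <<'E'
from h import *
from go import L
s=manip.get_image("scene");t=manip.get_image("top")
for n,im,b in(("scene",s,(375,240,440,350)),("top",t,(405,195,485,285))):
    c,A,m,bb=blob(im,b,"blue");print(n,c.round(1),A,bb)
for th in(2.4,1.57,1,.5,.13,0):
    x=.0265-.050*np.cos(th)+.007*np.sin(th);z=.054+.05*np.sin(th)+.007*np.cos(th);X=np.r_[L(x,.0655),z];print(th,proj("scene",X).round(),proj("top",X).round())
E
python3 lid.py
```

```text
t21.35 p [ 0.5347 -0.18    0.1003] yang -85.4 w 0.0002 F [-0.2 -0.3 -1.5] gf 0.0 tilt 0.24
lock xy mm [18.  65.8]Traceback (most recent call last):
  File "lid.py", line 5, in <module>
    c,A,m,bb=blob(im,b,"blue");print(n,c.round(1),A,bb)
             ~~~~^^^^^^^^^^^^^
  File "h.py", line 20, in blob
    n,l,st,c=cv2.connectedComponentsWithStats(m);i=1+np.argmax(st[1:,4])
                                                     ~~~~~~~~~^^^^^^^^^^
    return _wrapfunc(a, 'argmax', axis=axis, out=out, **kwds)
    return bound(*args, **kwds)
ValueError: attempt to get argmax of an empty sequence
```

Run:
```python
from h import *
s=manip.get_image("scene");t=manip.get_image("top")
f=lambda i,x,y,w,h,k:cv2.resize(i[y:y+h,x:x+w],None,fx=k,fy=k,interpolation=cv2.INTER_CUBIC)
cv2.imwrite("pics/b5.png",np.hstack([f(s,360,220,100,130,4),f(t,400,170,100,130,4)])[:,:,::-1])
```

```text
(no output)
```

View pics/b5.png

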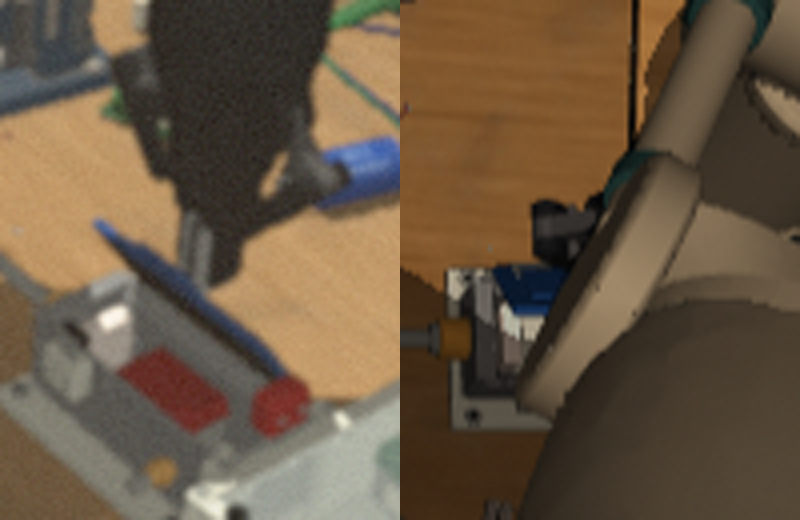

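The lid is now past vertical (blue edge from scene (384,275) to (432,313)), leaning over the bore with the finger behind it. I continue the arc.

Request:
move_arm([
  [[-0.005, 0, 0, 0, 1], [-0.013, 0, 0.004, 0, 1], [-0.02, 0, 0.01, 0, 1], [-0.025, 0, 0.017, 0, 1], [-0.028, 0, 0.023, 0, 1], [-0.03, 0, 0.028, 0, 1], [-0.03, 0, 0.028, 0, 1]],
])

```text
clock: 22.25
position: [0.5119, -0.1821, 0.078]
ee_rot: [-0.001, 0.999, 0.04, -0.001]
contact_force: [0.9, -0.8, -0.5]
width: 0.0003
gripper_force: 0.0
```

```bash
python3 go.py L-9,65,73,-90 L-10,65,69,-90 L-10,65,64,-90
```

```text
t22.25 p [ 0.5119 -0.1821  0.078 ] yang -85.4 w 0.0003 F [ 0.9 -0.8 -0.5] gf 0.0 tilt 0.15
lock xy mm [-4.9 65.5]
L-9,65,73,-90 -> [-0.0052  0.0007  0.0062] tw -0.0002 rows 0.1
L-10,65,69,-90 -> [-0.0064  0.0007  0.0113] tw -0.0002 rows 0.1
L-10,65,64,-90 -> [-0.0064  0.0007  0.0175] tw -0.0002 rows 0.1
```

Request:
move_arm([
  [[-0.005, 0, 0.004, 0, 1], [-0.007, 0, 0.008, 0, 1], [-0.007, 0, 0.01, 0, 1], [-0.007, 0, 0.01, 0, 1]],
])

```text
clock: 22.65
position: [0.5089, -0.1828, 0.0722]
ee_rot: [0.0, 0.999, 0.04, 0.002]
contact_force: [1.7, 1.3, 6.6]
width: 0.0
gripper_force: 3.6
```

Request:
move_arm([
  [[0, 0, 0.001, 0, 1], [0, 0, 0.002, 0, 1], [0, 0, 0.003, 0, 1], [0, 0, 0.003, 0, 1]],
])

```text
clock: 23.05
position: [0.5075, -0.1827, 0.0684]
ee_rot: [-0.0, 0.999, 0.04, 0.0]
contact_force: [0.1, 0.6, 0.6]
width: 0.0003
gripper_force: 0.0
```

Request:
move_arm([
  [[0, 0, 0.001, 0, 1], [0, 0, 0.002, 0, 1], [0, 0, 0.0025, 0, 1], [0, 0, 0.0025, 0, 1]],
])

```text
clock: 23.45
position: [0.5073, -0.1827, 0.0679]
ee_rot: [0.0, 0.999, 0.04, -0.0]
contact_force: [-3.0, 1.7, 12.7]
width: 0.0002
gripper_force: 6.6
```

Request:
move_arm([
  [[0, 0, 0.001, 0, 1], [0, 0, 0.002, 0, 1], [0, 0, 0.002, 0, 1], [0, 0, 0, 0, 1], [0, 0, -0.04, 0, 1], [0, 0, -0.09, 0, 1], [0, 0, -0.09, 0, 1]],
])

```text
clock: 24.15
position: [0.5102, -0.1842, 0.1428]
ee_rot: [0.002, 0.999, 0.04, 0.004]
contact_force: [0.6, 0.1, -0.7]
width: 0.0001
gripper_force: 0.0
```

```bash
python3 go.py L0,0,140,0
python3 - <<'E'
from h import *
from go import L
t=manip.get_image("top");s=manip.get_image("scene")
f=lambda i,x,y,w,h,k:cv2.resize(i[y:y+h,x:x+w],None,fx=k,fy=k,interpolation=cv2.INTER_CUBIC)
cv2.imwrite("pics/b6.png",np.hstack([f(s,370,250,90,110,4),f(t,400,190,100,110,4)])[:,:,::-1])
for y in(.0095,.1215):
  for th in(0,.04,.13):
    X=np.r_[L(.0265-.055*np.cos(th)+.007*np.sin(th),y),.054+.055*np.sin(th)+.007*np.cos(th)];print(y,th,(proj("scene",X)-[370,250])*4)
E
```

```text
t24.15 p [ 0.5102 -0.1842  0.1428] yang -85.4 w 0.0001 F [ 0.6  0.1 -0.7] gf 0.0 tilt 0.5
lock xy mm [-6.8 63.6]
L0,0,140,0 -> [0.0084 0.0794 0.0039] tw -0.75 rows 10.5
t24.15 p [ 0.5102 -0.1842  0.1428] yang -85.4 w 0.0001 F [ 0.6  0.1 -0.7] gf 0.0 tilt 0.5
lock xy mm [-6.8 63.6]
0.0095 0 [165.91311476 329.5518296 ]
0.0095 0.04 [166.96237024 325.40454879]
0.0095 0.13 [169.87513658 315.84797983]
0.1215 0 [ -2.90795427 191.07276196]
0.1215 0.04 [ -2.10313278 187.08413486]
0.1215 0.13 [  0.24784342 177.92600017]
```

View pics/b6.png

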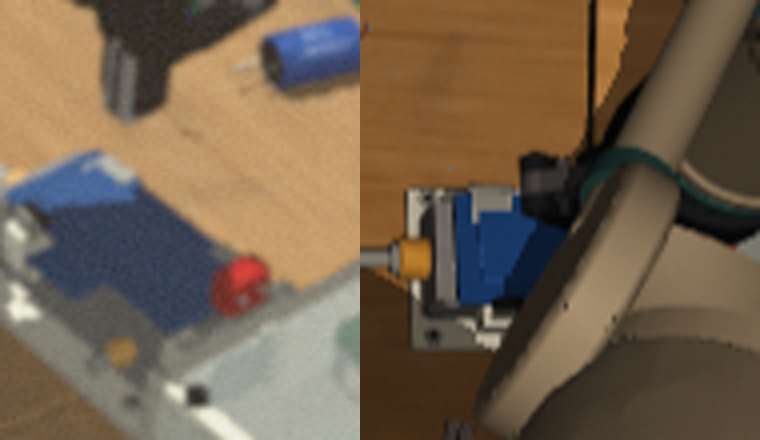

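The lid's near corner is at crop (167,332), which matches the fully shut projection (166,330). Next is the gate.

Request:
move_arm([
  [[0.008, 0.04, 0, -0.07, -0.3], [0.008, 0.079, 0, -0.14, -0.3], [0.008, 0.079, 0, -0.21, -0.3], [0.008, 0.079, 0, -0.28, -0.3], [0.008, 0.079, 0, -0.35, -0.3], [0.008, 0.079, 0, -0.42, -0.3], [0.008, 0.079, 0, -0.49, -0.3], [0.008, 0.079, 0, -0.56, -0.3], [0.008, 0.079, 0, -0.63, -0.3], [0.008, 0.079, 0, -0.7, -0.3], [0.008, 0.079, 0, -0.75, -0.3], [0.008, 0.079, 0, -0.75, -0.3]],
])

```text
clock: 25.45
position: [0.5177, -0.2445, 0.1363]
ee_rot: [-0.002, 0.678, 0.735, -0.0]
contact_force: [-0.6, -0.0, 0.2]
width: 0.0554
gripper_force: 0.0
```

```bash
python3 go.py L0,0,79,0
```

```text
t25.45 p [ 0.5177 -0.2445  0.1363] yang 4.6 w 0.0554 F [-0.6 -0.   0.2] gf 0.0 tilt 0.27
lock xy mm [-4.1  2.9]
L0,0,79,0 -> [-0.0038  0.0054  0.0715] tw -0.0002 rows 1.1
```

Request:
move_arm([
  [[-0.003, 0.004, 0, 0, -0.3], [-0.003, 0.004, 0, 0, -0.3], [-0.003, 0.004, 0.04, 0, -0.3], [-0.003, 0.004, 0.06, 0, -0.3], [-0.003, 0.004, 0.07, 0, -0.3], [-0.003, 0.004, 0.07, 0, -0.3], [-0.003, 0.004, 0.07, 0, -0.3]],
])

```text
clock: 26.15
position: [0.5229, -0.2477, 0.083]
ee_rot: [0.0, 0.678, 0.735, 0.0]
contact_force: [1.3, -0.3, 0.0]
width: 0.0556
gripper_force: 0.0
```

```bash
python3 go.py L0,0,79,0
```

```text
t26.15 p [ 0.5229 -0.2477  0.083 ] yang 4.6 w 0.0556 F [ 1.3 -0.3  0. ] gf 0.0 tilt 0.06
lock xy mm [ 0.9 -0.7]
L0,0,79,0 -> [ 0.0009 -0.0011  0.005 ] tw -0.0002 rows 0.1
```

Close on the grip block.

Request:
move_arm([
  [[0.001, -0.001, 0.005, 0, -0.3], [0.001, -0.001, 0.005, 0, 1], [0.001, -0.001, 0.005, 0, 1], [0.001, -0.001, 0.005, 0, 1], [0.001, -0.001, 0.005, 0, 1], [0.001, -0.001, 0.005, 0, 1], [0.001, -0.001, 0.005, 0, 1]],
], squeeze=50)

```text
clock: 26.85
position: [0.5233, -0.2467, 0.0794]
ee_rot: [0.002, 0.678, 0.735, 0.001]
contact_force: [3.9, 2.4, 3.1]
width: 0.0221
gripper_force: 50.4
```

Request:
move_arm([
  [[0, 0, -0.01, 0, 1], [0, 0, -0.02, 0, 1], [0, 0, -0.03, 0, 1], [0, 0, -0.04, 0, 1], [0, 0, -0.048, 0, 1], [0, 0, -0.054, 0, 1], [0, 0, -0.057, 0, 1], [0, 0, -0.057, 0, 1]],
])

```text
clock: 27.65
position: [0.5233, -0.2466, 0.1242]
ee_rot: [0.001, 0.678, 0.735, 0.001]
contact_force: [6.5, 2.2, -0.5]
width: 0.0228
gripper_force: 50.0
```

```bash
python3 go.py L0,0,79,0
```

```text
t27.65 p [ 0.5233 -0.2466  0.1242] yang 4.6 w 0.0228 F [ 6.5  2.2 -0.5] gf 50.0 tilt 0.21
lock xy mm [1.4 0.3]
L0,0,79,0 -> [-0.0003 -0.0019  0.0565] tw -0.0002 rows 0.9
```

Request:
move_arm([
  [[0, 0, 0, 0, -0.3], [0, 0, 0, 0, -0.3], [0, 0, 0, 0, -0.3], [0, 0, 0, 0, -0.3], [0, 0, -0.04, 0, -0.3], [0, 0, -0.05, 0, -0.3], [-0.06, 0, -0.05, 0, -0.3], [-0.12, 0, -0.05, 0, -0.3], [-0.18, 0, -0.05, 0, -0.3], [-0.24, 0, -0.05, 0, -0.3], [-0.3, 0, -0.05, 0, -0.3], [-0.36, 0, -0.05, 0, -0.3]],
])

```text
clock: 28.85
position: [0.5443, -0.5356, 0.1636]
ee_rot: [-0.0, 0.678, 0.735, 0.0]
contact_force: [0.7, -0.5, 0.2]
width: 0.0555
gripper_force: 0.0
```

```bash
python3 go.py L0,288,165,0 L0,288,58,0;python3 - <<'E'
from h import *
s=manip.get_image("scene");t=manip.get_image("top")
a=blob(s,(410,270,450,335),"red");b=blob(t,(470,225,510,262),"red");print(a[0],a[1],b[0],b[1],tri(a[0],b[0]).round(4))
E
```

```text
t28.85 p [ 0.5443 -0.5356  0.1636] yang 4.6 w 0.0555 F [ 0.7 -0.5  0.2] gf 0.0 tilt 0.02
lock xy mm [  -0.9 -289.5]
L0,288,165,0 -> [ 0.7218  0.0009 -0.0015] tw -0.0002 rows 11.5
L0,288,58,0 -> [0.7218 0.0009 0.1322] tw -0.0002 rows 2.1
[432.38 300.39] 100 [497.06410256 243.38461538] 78 [ 0.5231 -0.249   0.1256]
```

I sent the sign wrong, so the arm went -y, but it touched nothing. The gate grip measures 43 mm higher, so the gate is up. Now to the handle.

Request:
move_arm([
  [[0.06, 0, 0, 0, -0.3], [0.12, 0, 0, 0, -0.3], [0.18, 0, 0, 0, -0.3], [0.24, 0, 0, 0, -0.3], [0.3, 0, 0, 0, -0.3], [0.36, 0, 0, 0, -0.3], [0.42, 0, 0, 0, -0.3], [0.48, 0, 0, 0, -0.3], [0.54, 0, 0, 0, -0.3], [0.6, 0, 0, 0, -0.3], [0.66, 0, 0, 0, -0.3], [0.722, 0.001, 0, 0, -0.3]],
])

```text
clock: 30.15
position: [0.4979, 0.0441, 0.1641]
ee_rot: [0.0, 0.678, 0.735, 0.0]
contact_force: [1.2, -0.1, -0.6]
width: 0.0554
gripper_force: 0.0
```

Request:
move_arm([
  [[0, 0, 0, 0, -0.3], [0, 0, 0, 0, -0.3], [0, 0, 0, 0, -0.3], [0, 0, 0, 0, -0.3]],
])

```text
clock: 30.55
position: [0.4993, 0.0407, 0.164]
ee_rot: [0.0, 0.679, 0.734, -0.0]
contact_force: [-0.5, 0.4, 0.4]
width: 0.0557
gripper_force: 0.0
```

```bash
python3 go.py L0,288,59,0
```

```text
t30.55 p [0.4993 0.0407 0.164 ] yang 4.5 w 0.0557 F [-0.5  0.4  0.4] gf 0.0 tilt 0.02
lock xy mm [  0.4 288.6]
L0,288,59,0 -> [-0.0007 -0.0006  0.1313] tw -0.001 rows 2.1
```

Request:
move_arm([
  [[-0.001, -0.0005, 0.06, 0, -0.3], [-0.001, -0.0005, 0.11, 0, -0.3], [-0.001, -0.0005, 0.131, 0, -0.3], [-0.001, -0.0005, 0.131, 0, -0.3], [-0.001, -0.0005, 0.131, 0, -0.3], [-0.001, -0.0005, 0.131, 0, 1], [-0.001, -0.0005, 0.131, 0, 1], [-0.001, -0.0005, 0.131, 0, 1], [-0.001, -0.0005, 0.131, 0, 1], [-0.001, -0.0005, 0.131, 0, 1], [-0.001, -0.0005, 0.131, 0, 1]],
])

```text
clock: 31.65
position: [0.5017, 0.0411, 0.0609]
ee_rot: [0.002, 0.678, 0.735, 0.002]
contact_force: [4.7, -1.2, 6.8]
width: 0.0234
gripper_force: 52.2
```

```bash
python3 go.py L0,228,59,0 L0,170,59,0
```

```text
t31.65 p [0.5017 0.0411 0.0609] yang 4.6 w 0.0234 F [ 4.7 -1.2  6.8] gf 52.2 tilt 0.36
lock xy mm [  2.9 288.8]
L0,228,59,0 -> [-0.076  -0.0036  0.0025] tw -0.0 rows 1.2
L0,170,59,0 -> [-0.1485 -0.0036  0.0026] tw -0.0 rows 1.2
```

Request:
move_arm([
  [[-0.008, 0.002, 0, 0, 1], [-0.02, 0.002, 0, 0, 1], [-0.033, 0.002, 0, 0, 1], [-0.046, 0.002, 0, 0, 1], [-0.06, 0.002, 0, 0, 1], [-0.074, 0.002, 0, 0, 1], [-0.088, 0.002, 0, 0, 1], [-0.1, 0.002, 0, 0, 1], [-0.113, 0.002, 0, 0, 1], [-0.125, 0.002, 0, 0, 1], [-0.135, 0.002, 0, 0, 1], [-0.142, 0.002, 0, 0, 1]],
])

```text
clock: 32.85
position: [0.5103, -0.0716, 0.0609]
ee_rot: [0.001, 0.679, 0.735, 0.001]
contact_force: [0.8, 4.2, 11.0]
width: 0.0229
gripper_force: 52.6
```

Request:
move_arm([
  [[-0.004, 0, 0, 0, 1], [-0.007, 0, 0, 0, 1], [-0.008, 0, 0, 0, 1], [-0.008, 0, 0, 0, 1], [-0.008, 0, 0, 0, 1]],
])

```text
clock: 33.35
position: [0.5108, -0.0772, 0.0609]
ee_rot: [0.0, 0.678, 0.735, 0.001]
contact_force: [-0.1, 4.4, 9.9]
width: 0.0228
gripper_force: 52.6
```

```bash
python3 go.py L0,168,59,0
```

```text
t33.35 p [ 0.5108 -0.0772  0.0609] yang 4.6 w 0.0228 F [-0.1  4.4  9.9] gf 52.6 tilt 0.16
lock xy mm [  2.4 170.2]
L0,168,59,0 -> [-0.0027 -0.003   0.0024] tw -0.0004 rows 0.1
```

Request:
move_arm([
  [[-0.002, 0, 0, 0, 1], [-0.003, 0, 0, 0, 1], [-0.003, 0, 0, 0, 1]],
])

```text
clock: 33.65
position: [0.5107, -0.0773, 0.0609]
ee_rot: [-0.001, 0.679, 0.734, 0.003]
contact_force: [1.7, 11.7, 11.8]
width: 0.023
gripper_force: 52.9
```

```bash
python3 go.py L2,290,59,0
python3 - <<'E'
from h import *
from go import L
t=manip.get_image("top");s=manip.get_image("scene");np.savez("im2.npz",s=s,t=t)
for n,im in(("scene",s),("top",t)):
    u=proj(n,np.r_[L(0,-.035),.044]).astype(int);h=hsv(im[u[1]-14:u[1]+14,u[0]-14:u[0]+14]);m=((h[...,0]<10)|(h[...,0]>170))&(h[...,1]>70);ys,xs=np.nonzero(m)
    print(n,u,m.sum(), plane(n,(xs.mean()+u[0]-14,ys.mean()+u[1]-14),.044).round(3) if m.any() else "")
print(L(0,-.035))
E
```

```text
t33.65 p [ 0.5107 -0.0773  0.0609] yang 4.5 w 0.0230 F [ 1.7 11.7 11.8] gf 52.9 tilt 0.35
lock xy mm [  2.4 170.1]
L2,290,59,0 -> [ 0.1499 -0.0008  0.0032] tw -0.0011 rows 2.4
t33.65 p [ 0.5107 -0.0773  0.0609] yang 4.5 w 0.0230 F [ 1.7 11.7 11.8] gf 52.9 tilt 0.35
lock xy mm [  2.4 170.1]
scene [441 348] 361 [ 0.52  -0.287  0.044]
top [500 253] 404 [ 0.528 -0.283  0.044]
[ 0.52480696 -0.28188726]
```

The end stop is reached and red shows in the chest at lock y of about -37. I draw the rod back.

Request:
move_arm([
  [[0.01, 0, 0, 0, 1], [0.025, 0, 0, 0, 1], [0.045, 0, 0, 0, 1], [0.065, 0, 0, 0, 1], [0.085, 0, 0, 0, 1], [0.105, 0, 0, 0, 1], [0.125, 0, 0, 0, 1], [0.14, 0, 0, 0, 1], [0.15, 0, 0, 0, 1], [0.154, 0, 0, 0, 1], [0.156, 0, 0, 0, 1], [0.156, 0, 0, 0, 1]],
])

```text
clock: 34.95
position: [0.5017, 0.0426, 0.0609]
ee_rot: [0.002, 0.678, 0.735, 0.0]
contact_force: [1.6, -5.6, 9.2]
width: 0.0229
gripper_force: 52.4
```

```bash
python3 go.py L2,290,59,0
```

```text
t34.95 p [0.5017 0.0426 0.0609] yang 4.7 w 0.0229 F [ 1.6 -5.6  9.2] gf 52.4 tilt 0.27
lock xy mm [  3.  290.3]
L2,290,59,0 -> [-0.0003 -0.0012  0.0023] tw 0.0007 rows 0.0
```

Request:
move_arm([
  [[0, 0, 0, 0, -0.3], [0, 0, 0, 0, -0.3], [0, 0, 0, 0, -0.3], [0, 0, 0, 0, -0.3], [0, 0, -0.06, 0, -0.3], [0, 0, -0.12, 0, -0.3], [0, 0, -0.135, 0, -0.3], [-0.06, 0, -0.135, 0, 1], [-0.12, 0, -0.135, 0, 1], [-0.18, 0, -0.135, 0, 1], [-0.24, 0, -0.135, 0, 1], [-0.3, 0, -0.135, 0, 1]],
])

```text
clock: 36.15
position: [0.5188, -0.1969, 0.1666]
ee_rot: [-0.001, 0.678, 0.735, 0.0]
contact_force: [1.4, 0.3, 0.1]
width: 0.0001
gripper_force: 0.0
```

Request:
move_arm([
  [[-0.03, 0, 0, 0, 1], [-0.06, 0, 0, 0, 1], [-0.06, 0, 0, 0, 1], [-0.06, 0, 0, 0, 1], [-0.06, 0, 0, 0, 1]],
])

```text
clock: 36.65
position: [0.5228, -0.2419, 0.1668]
ee_rot: [-0.001, 0.678, 0.735, 0.0]
contact_force: [0.1, -0.5, 0.0]
width: -0.0002
gripper_force: 0.0
```

```bash
python3 go.py L2,0,140,0 L2,0,100,0 L2,0,95,0
```

```text
t36.65 p [ 0.5228 -0.2419  0.1668] yang 4.6 w -0.0002 F [ 0.1 -0.5  0. ] gf 0.0 tilt 0.11
lock xy mm [1.2 5. ]
L2,0,140,0 -> [-0.0063  0.001   0.0335] tw 0.0002 rows 0.5
L2,0,100,0 -> [-0.0064  0.0011  0.0835] tw 0.0002 rows 0.8
L2,0,95,0 -> [-0.0064  0.0011  0.0897] tw 0.0002 rows 0.1
```

Request:
move_arm([
  [[-0.006, 0.001, 0.02, 0, 1], [-0.006, 0.001, 0.034, 0, 1], [-0.006, 0.001, 0.044, 0, 1], [-0.006, 0.001, 0.054, 0, 1], [-0.006, 0.001, 0.064, 0, 1], [-0.006, 0.001, 0.074, 0, 1], [-0.006, 0.001, 0.082, 0, 1], [-0.006, 0.001, 0.087, 0, 1], [-0.006, 0.001, 0.09, 0, 1], [-0.006, 0.001, 0.09, 0, 1]],
])

```text
clock: 37.65
position: [0.5244, -0.2485, 0.0951]
ee_rot: [0.0, 0.678, 0.735, -0.0]
contact_force: [0.4, 0.3, -0.0]
width: -0.0
gripper_force: 0.0
```

Request:
move_arm([
  [[0, 0, 0.0015, 0, 1], [0, 0, 0.003, 0, 1], [0, 0, 0.003, 0, 1]],
])

```text
clock: 37.95
position: [0.5246, -0.2487, 0.0949]
ee_rot: [0.001, 0.678, 0.735, -0.0]
contact_force: [-2.7, 2.6, 11.9]
width: 0.0005
gripper_force: 6.4
```

Request:
move_arm([
  [[0, 0, -0.02, 0, 1], [0, 0, -0.08, 0, 1], [0, 0, -0.14, 0, 1], [0.06, -0.06, -0.16, 0, 1], [0.12, -0.1, -0.16, 0, 1], [0.18, -0.14, -0.16, 0, 1], [0.24, -0.16, -0.16, 0, 1], [0.3, -0.16, -0.16, 0, 1], [0.36, -0.16, -0.16, 0, 1], [0.42, -0.16, -0.16, 0, 1], [0.42, -0.16, -0.16, 0, 1], [0.42, -0.16, -0.16, 0, 1]],
])

```text
clock: 39.15
position: [0.3694, 0.0789, 0.2209]
ee_rot: [0.0, 0.676, 0.737, 0.0]
contact_force: [0.6, -0.3, -0.4]
width: -0.0002
gripper_force: 0.0
```

```bash
python3 go.py
python3 - <<'E'
from h import *
from go import L
s=manip.get_image("scene");t=manip.get_image("top");d=np.load("im0.npz")
a=blob(s,(415,300,450,335),"red")
try:
    b=blob(t,(480,238,494,262),"red");print("gate",a[0],a[1],b[0],tri(a[0],b[0]).round(4))
except Exception as e: print("gate",a[0],a[1])
for k,bs,bt in(("blue",(245,190,300,230),(180,230,225,265)),("white",(230,185,275,220),(155,235,195,275)),("black",(332,240,352,264),(332,240,352,264))):
    print(k,blob(s,bs,k)[0] if k!="black" else "",blob(t,bt,k)[0],"was",blob(d["t"],bt,k)[0])
for n,im in(("scene",s),("top",t)):
    u=proj(n,np.r_[L(.002,-.035),.044]).astype(int);h=hsv(im[u[1]-16:u[1]+18,u[0]-9:u[0]+22]);m=((h[...,0]<10)|(h[...,0]>170))&(h[...,1]>60)&(h[...,1]<200);ys,xs=np.nonzero(m)
    print(n,u,m.sum(),plane(n,(xs.mean()+u[0]-9,ys.mean()+u[1]-16),.044).round(3) if m.any() else "")
c=blob(s,(370,280,440,340),"blue");print("lid",c[0],c[1],c[3])
f=lambda i,x,y,w,h,k:cv2.resize(i[y:y+h,x:x+w],None,fx=k,fy=k,interpolation=cv2.INTER_CUBIC)
cv2.imwrite("pics/b7.png",f(s,310,230,230,170,3)[:,:,::-1])
E
```

```text
t39.15 p [0.3694 0.0789 0.2209] yang 4.9 w -0.0002 F [ 0.6 -0.3 -0.4] gf 0.0 tilt 0.05
lock xy mm [-126.   337.1]
t39.15 p [0.3694 0.0789 0.2209] yang 4.9 w -0.0002 F [ 0.6 -0.3 -0.4] gf 0.0 tilt 0.05
lock xy mm [-126.   337.1]
gate [429.36448598 319.8411215 ] 107 [489.41935484 249.07526882] [ 0.5225 -0.2482  0.0826]
blue [267.34117647 203.02352941] [203.12711864 246.44915254] was [203.12711864 246.44915254]
white [251.22368421 195.82236842] [175.336 252.732] was [175.336 252.732]Traceback (most recent call last):
  File "<stdin>", line 9, in <module>
  File "h.py", line 20, in blob
    n,l,st,c=cv2.connectedComponentsWithStats(m);i=1+np.argmax(st[1:,4])
                                                     ~~~~~~~~~^^^^^^^^^^
    return _wrapfunc(a, 'argmax', axis=axis, out=out, **kwds)
    return bound(*args, **kwds)
ValueError: attempt to get argmax of an empty sequence
```

Run:
```python
from h import *
from go import L,O,YW
s=manip.get_image("scene");t=manip.get_image("top");d=np.load("im0.npz")
R=np.array([[np.cos(YW),np.sin(YW)],[-np.sin(YW),np.cos(YW)]])
for n,im,b in(("scene",s,(435,328,475,372)),("top",t,(493,230,530,270))):
    h=hsv(im[b[1]:b[3],b[0]:b[2]]);m=(((h[...,0]<10)|(h[...,0]>170))&(h[...,1]>60)).astype(np.uint8)
    k,l,st,c=cv2.connectedComponentsWithStats(m);i=1+np.argmax(st[1:,4]);X=plane(n,c[i]+b[:2],.044)
    print("tin",n,st[i,4],"lock mm",(R@(X[:2]-O)*1e3).round(1))
m=hsv(s[290:330,378:425]);m=((m[...,0]>100)&(m[...,0]<130)&(m[...,1]>80));print("lid blue px",m.sum())
for n,im in(("now",s),("start",d["s"])):
    g=im[235:270,318:345].max(2)<75;ys,xs=np.nonzero(g);print("handle",n,xs.mean()+318,ys.mean()+235,g.sum())
```

```text
t39.25 p [0.3701 0.0764 0.2209] yang 4.7 w -0.0001 F [-0.6 -1.6  0.1] gf 0.0 tilt 0.09
lock xy mm [-125.4  334.6]
tin scene 357 lock mm [ -2.4 -43. ]
tin top 330 lock mm [ -2.6 -38.4]
lid blue px 1179
handle now 329.6868327402135 252.24199288256227 281
handle start 330.1021897810219 252.26277372262774 274
```

The tin is in the chest at lock (-2, -38) mm. The gate and handle are back at their starting positions, the lid is shut, and the other tins haven't moved. Handing in.

```bash
python3 -c "
from rig import manip
print(manip.sign_off())"
```

```text
the job is handed in; nothing more can be done
None
```

I handed the job in at about 39 s, and the sign-off gave no verdict: the red tin is in the dry chest about 38 mm past the gate, lid shut, gate down, rod drawn fully back, blue and white tins unmoved; the first try at the lock hit the gate grip with up to about 95 N on the wrist (limit 120 N), so I regripped the tin higher and placed it.

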